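# Put the spray can away and shut the toolbox

### The arm

A 6-joint arm with a two-finger parallel gripper is mounted at the origin on the work surface. World frame = base frame: x ahead of the robot, y to its left, z up, the work surface at z = 0. Lengths are in mm, angles in rad, forces in N, time in s.
With the tool pointing down it reaches from about 275 to 825 mm from the base axis. Payload 4.9 kg.
Tool frame: the origin (TCP) lies midway between the tips of the shut fingers; the grasp point (between the pads) lies 19 mm behind it; y points along the fingers, z is the direction in which the jaws open and shut, and the axes are right-handed (so a half turn about y gives the same grasp; the last joint's range is limited). The gripper opens to 85 mm and grips with 20 to 120 N. Pads are 22 mm wide; open, the fingers measure 114 mm over their backs; the gripper's body (76 mm by 85 mm) begins 54 mm behind the grasp point. The pads swing forward as they close: fully open they stand 13 mm farther back than shut.
Start: joints at [1.199, 0.326, -0.193, 1.052, 0, 1.437], TCP at [129.554, 534.541, 231.281] pointing down, gripper open.
Joint ranges: [-2.65, 2.65], [-0.97, 1.79], [-1.3, 1.35], [-1.93, 2.1], [-1.47, 1.37], [-3.14, 3.14]. Speed limits (rad/s): [2.57, 2.57, 3.14, 3.14, 3.14, 3.14].

### API

Orientations are given as a 3x3 rotation matrix whose columns are the frame's x, y, z axes.
In Python, from rig import ctrl gives the robot as it stands.
- The arm moves only by the tool servo_tool, never from a script. Its argument "plan" is one flat list of numbers, 7 for each row, row after row: the shift along the tool's x, y, z in units of 40 mm (1.0 is 40 mm), then the turn, a rotation vector about the tool's x, y, z in units of 10 degrees (1.0 is 10 degrees), then the finger opening in mm, from 0 to 85.4. In form: [tx, ty, tz, ax, ay, az, fingers, tx, ty, tz, ax, ay, az, fingers, ...]. A call has 1 to 5 rows; each row is the pose to reach, as a shift and turn from the pose measured when the call began, along the tool's axes at that moment; what a row does not reach only later rows make up. A row lasts 1/8 s, in which the tool goes at most 62.5 mm and 10.7 degrees, less where a joint would pass 70% of its speed; a pose out of reach is approached as far as the arm can. A call with a gripper value outside its range is refused whole. The fingers move at their own pace and stop on an object; "grip_force" is the grip in N (left out, the last holds). Time passes only in rows, so rows that repeat a pose let the fingers close. It gives the time, the measured TCP pose, the force and the opening at its end, in the units of the state.
- ctrl.sense(): the state, without advancing time (a new reading comes with each control period).
- ctrl.camera(name): name is "side" or "top"; returns a dict with "image" (420x560x3 uint8, blue, green, red), "vfov" (degrees; the focal length in pixels is half the picture's height over the tangent of half this angle, whatever the lens; pixels are square), "cx", "cy" (the principal point, pixels), "origin" and "attitude" of the camera in the world. Camera axes: x right, y down, z forward; pixel columns grow to the right and rows downward; lengths in mm; the calibration is good to about 2 mm. A picture is of the moment at which its call begins. There is no depth.
- ctrl.hand_in(): hands the job in, once; it reports no verdict.
The state is a dict: "t": time; "joints": joint angles; "dq": joint speeds; "effort": joint torques, N m; "ee_pos": TCP position; "tcp_rot": TCP orientation; "ft_force": force on the tool from outside, world axes, zero at the start; "ft_torque": the same for the moment, N m; "gripper_width": finger opening in mm.
Only numpy, scipy, OpenCV 4.12 (cv2) and the standard library are available. Lean on these libraries where they do the work, as an engineer would, in place of code of your own. Each camera call takes 0.05 s, during which the arm holds its last target. There are 200 camera calls.

### The job

Take the blue spray can out of its slanted rack and set it down upright on the floor of the yellow toolbox, keeping hold of it until it stands there rather than dropping it in. Then swing the toolbox lid fully shut, with the can still standing inside. Leave the battery maintainer, parts tray, pliers and post cleaner where they are.

Things in the scene. Friction and masses are not known exactly. Their poses are not given: they have to be found in the camera images.
- can: Blue aerosol can, red cap, white band, loose, about 0.2 kg, 52 mm diameter, 115 mm tall (straight body to 95 mm, then a 42 mm cap). Origin at the centre of its underside, z along its axis to the cap. Starts leaning 35 degrees from vertical in the rack, cap up and towards the rack's -x side. The rack covers its lowest 50 mm at the back, 40 mm at the sides; above that it is free.
- rack: Grey slanted can rack, fixed, base 130 x 80 mm, about 75 mm tall. Origin on the worktop near the base's centre, z up. The can's underside sits 35 mm straight above the origin; its axis rises from there along (-0.574, 0, 0.819) in the rack frame. A slanted plate on the can's lower (-x) side reaches 50 mm along it; cheeks 5 mm thick at y = +-32 mm reach 40 mm. It can leave along its axis.
- toolbox: Yellow plastic toolbox, fixed, 170 (x) x 220 (y) x 127 mm tall, open at the top, walls and floor 5 mm thick, empty. Origin at the centre of its underside, z up; the hinge runs along y on the +x rim, black latches on the -x side.
- toolbox_in (a point): Centre of the toolbox's inner floor (5 mm above the worktop), axes as the toolbox. The inner space is 160 (x) x 210 (y) x 122 mm deep.
- toolbox_lid (a joint): Lid angle in rad: 0 is shut, flat on the rim; 1.57 is straight up; it starts open at 1.6 to 1.85 (stop at 1.95). Stiff hinge: the lid stays wherever it is left and needs about 2 N at its free edge to move.
- lid_hinge (a point): Point on the lid's hinge axis, middle of the +x rim, 127.5 mm above the worktop; the lid turns about this point's y axis. The axes turn with the lid: shut, they match the toolbox; its x axis points from the free edge to the hinge, z out of the lid's outer face.
- lid_edge (a point): Middle of the lid's free edge on its outer face (170 mm from the hinge). The lid is a yellow slab 170 x 220 x 8 mm with a low black carrying handle, 100 mm long and 16 mm proud of the outer face, 75 mm from the hinge.
- maintainer: Bystander: black battery maintainer, 65 x 110 x 42 mm, loose, origin at the centre of its underside.
- tray: Bystander: translucent parts tray with four empty cells, 100 x 140 x 35 mm, loose, origin at the centre of its underside.
- pliers: Bystander: chrome pliers lying flat, about 175 mm long along x, 12 mm thick, loose, origin on the underside near the middle.
- cleaner: Bystander: stainless battery post cleaner with a brass brush at each end, 106 mm long along x, 34 mm wide and tall, loose, origin at the centre of its underside.

How it is judged (in metres and radians):
On the way, in this order (a step that is already met when the one before it is completed fails the run):
1. the can, still held by the fingers, is set upright on the toolbox floor (x of can in the frame of toolbox_in between -0.06 and 0.06 m and y of can in the frame of toolbox_in between -0.085 and 0.085 m and z of can in the frame of toolbox_in below 0.015 m and angle between can's own z axis and vertical below 0.15 rad and contact force between the fingers and can above 0.5 N), for 0.05 s.
2. the can is let go and stands upright in the toolbox (x of can in the frame of toolbox_in between -0.06 and 0.06 m and y of can in the frame of toolbox_in between -0.085 and 0.085 m and z of can in the frame of toolbox_in below 0.015 m and angle between can's own z axis and vertical below 0.15 rad and contact force between the fingers and can below 0.1 N and linear speed of can below 0.02 m/s), for 0.2 s.
3. the lid is shut (value of joint toolbox_lid below 0.05 rad), for 0.2 s.
At the end, for the whole second after the job is handed in: The can stands inside the toolbox on its floor (underside within 15 mm of it), upright within 0.15 rad, released and at rest, and the lid is shut to within 0.05 rad (about 8 mm at its free edge) (all of step 2 and value of joint toolbox_lid below 0.05 rad); the robot touches nothing.
It fails at once if maintainer shifted by more than 30 mm (distance of maintainer from where it was at the start of the episode above 0.03 m).
It fails at once if tray shifted by more than 30 mm (distance of tray from where it was at the start of the episode above 0.03 m).
It fails at once if pliers shifted by more than 30 mm (distance of pliers from where it was at the start of the episode above 0.03 m).
It fails at once if cleaner shifted by more than 30 mm (distance of cleaner from where it was at the start of the episode above 0.03 m).
It also fails if it takes over 64 s, if anything falls off the work surface, if the arm or the gripper's body presses on something with over 40 N, if the wrist force passes 120 N, or if a joint passes its speed limit or range.

## Working session

There is one attempt and no reset: what is moved stays moved. The work goes in short steps, Python scripts to look and compute and a tool call to move; the robot and the scene stay as the last step left them, time stands still between calls to the robot, and variables do not carry over. Pictures are saved under pics/ and viewed, about 8 in all and at most 12, crops included, and the job is handed in when it is done.

Besides the shell and the picture viewer there is one more tool, called after "Emit:" as name(argument=value, ...) on one line, values as JSON. servo_tool: Moves the arm, as the interface text tells. Its arguments: {"type":"object","properties":{"plan":{"type":"array","items":{"type":"number"}},"grip_force":{"type":"number"}},"required":["plan"]}

```bash
mkdir -p pics; ls; python3 - <<'E'
from rig import ctrl
import cv2,numpy as np
s=ctrl.sense();print({k:np.round(v,3).tolist() for k,v in s.items()})
for n in("side","top"):
    c=ctrl.camera(n);cv2.imwrite(f"pics/{n}0.png",c.pop("image"));print(n,c)
E
```

```text
pics
{'t': 0.0, 'joints': [1.199, 0.327, -0.194, 1.052, 0.0, 1.437], 'dq': [-0.002, -0.0, 0.001, 0.0, -0.0, -0.001], 'effort': [-0.002, -44.339, 26.244, 0.015, -0.0, 0.0], 'ee_pos': [129.328, 533.963, 230.49], 'tcp_rot': [[0.972, -0.001, 0.236], [-0.236, -0.002, 0.972], [-0.0, -1.0, -0.002]], 'ft_force': [0.272, 0.062, -0.326], 'ft_torque': [0.026, 0.046, -0.024], 'gripper_width': 85.822}
side {'vfov': 53.28633713867089, 'cx': 274.7649791675528, 'cy': 206.0158204076496, 'origin': array([765.13886477, 791.94731528, 920.48908868]), 'attitude': array([[-0.97751347,  0.15039496, -0.1478133 ],
       [ 0.21085726,  0.68855145, -0.69385598],
       [-0.00257538, -0.70942107, -0.70478019]])}
top {'vfov': 57.29752853462559, 'cx': 284.00231175321755, 'cy': 206.0733799424433, 'origin': array([ 478.18436372,  -22.04799456, 1222.95679874]), 'attitude': array([[-0.02781294, -0.99536646,  0.09204379],
       [-0.99944924,  0.02935763,  0.01547073],
       [-0.01810123, -0.09156281, -0.99563477]])}
```

View pics/side0.png

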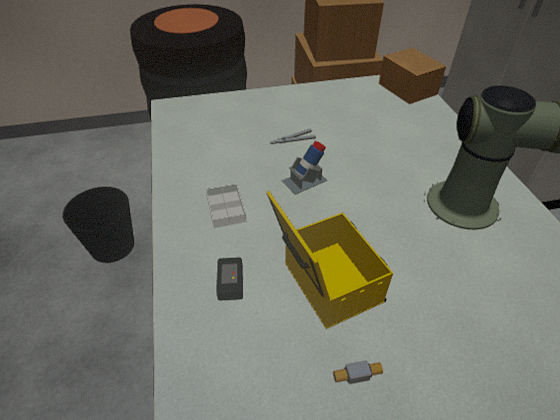

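View pics/top0.png

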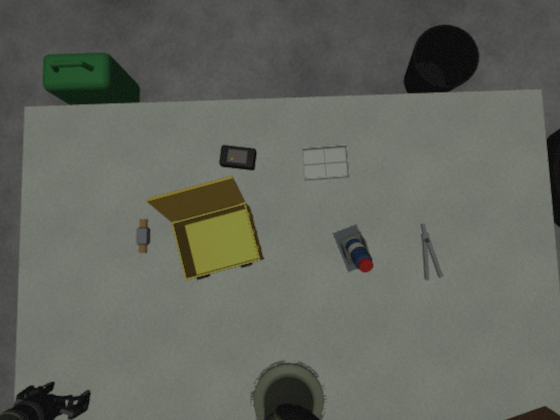

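The side view shows the can at about (315,155), the toolbox at (340,270) with its lid open, and the cleaner at (358,372). In the top view the can's cap is at (366,265), the toolbox at (218,240), and the robot base at (288,400). Next I'll enlarge crops.

```bash
python3 - <<'E'
import cv2,numpy as np
def crop(n,x,y,w,h,k):
    im=cv2.imread(f"pics/{n}0.png")[y:y+h,x:x+w]
    im=cv2.resize(np.clip(im*1.4,0,255).astype(np.uint8),None,fx=k,fy=k,interpolation=cv2.INTER_CUBIC)
    for i in range(0,w,10):
        cv2.line(im,(i*k,0),(i*k,4 if i%20 else 10),(0,0,255),1)
        if i%20==0: cv2.putText(im,str(x+i),(i*k,22),0,.4,(0,0,255),1)
    for j in range(0,h,10):
        cv2.line(im,(0,j*k),(4 if j%20 else 10,j*k),(0,0,255),1)
        if j%20==0: cv2.putText(im,str(y+j),(12,j*k+4),0,.4,(0,0,255),1)
    return im
a=crop("top",140,170,130,120,4);b=crop("top",325,215,56,60,5)
c=crop("side",260,180,140,150,4);d=crop("side",275,130,56,66,5)
def st(p,q):
    h=max(p.shape[0],q.shape[0]);f=lambda i:cv2.copyMakeBorder(i,0,h-i.shape[0],0,6,0)
    return np.hstack([f(p),f(q)])
cv2.imwrite("pics/c1.png",st(a,b)[:600,:800]);cv2.imwrite("pics/c2.png",st(c,d)[:600]);print(st(a,b).shape,st(c,d).shape)
E
```

```text
(480, 812, 3) (600, 852, 3)
```

```bash
python3 - <<'E'
import cv2
i=cv2.imread("pics/c2.png");cv2.imwrite("pics/c2.png",cv2.resize(i,(800,563),interpolation=cv2.INTER_AREA))
E
```

```text
(no output)
```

View pics/c1.png

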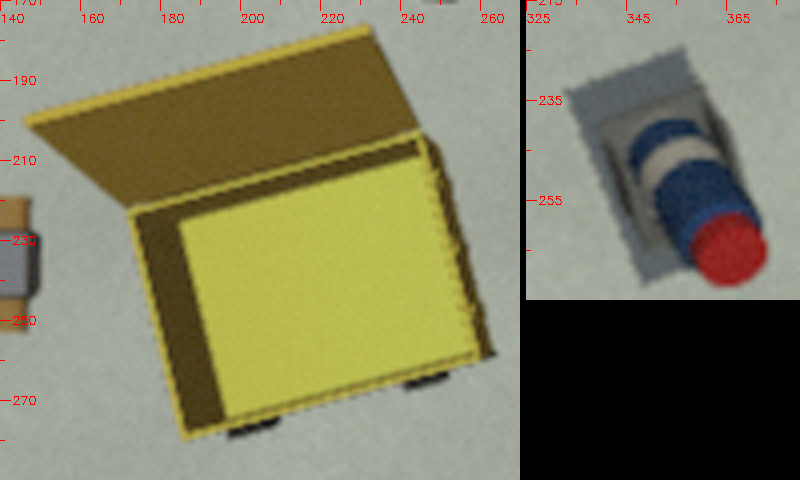

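View pics/c2.png

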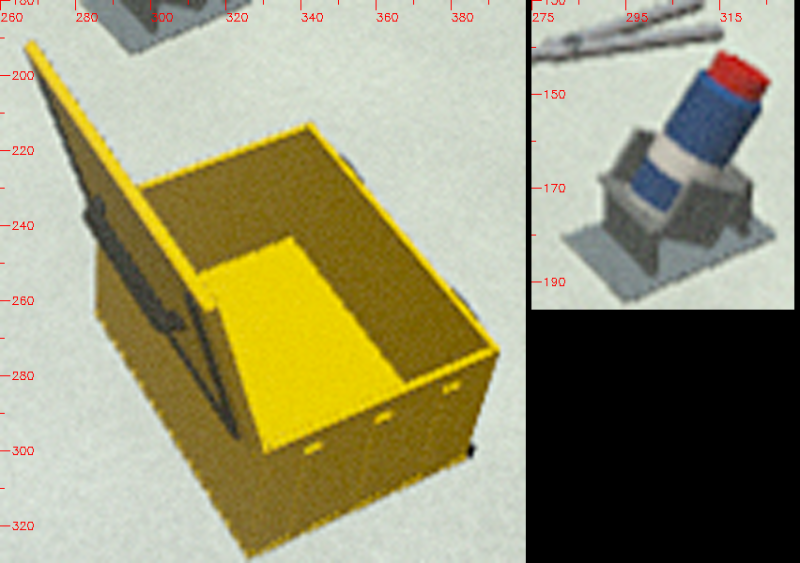

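Top crop: the rim corners are at (186,280), (261,259), (245.5,203) and (172.5,223), and the lid's free edge runs from (146.5,200) to (233,177). The rack base corners are at (333,233), (357,224) and (349,272), and the cap top is at (366,265). The side crop gives the same features for triangulation, so I'll fit poses now.

```bash
cat > h.py <<'E'
import numpy as np
from scipy.optimize import least_squares
C={'side':(53.28633713867089,274.765,206.0158,[765.13886477,791.94731528,920.48908868],[[-0.97751347,0.15039496,-0.1478133],[0.21085726,0.68855145,-0.69385598],[-0.00257538,-0.70942107,-0.70478019]]),
'top':(57.29752853462559,284.0023,206.0734,[478.18436372,-22.04799456,1222.95679874],[[-0.02781294,-0.99536646,0.09204379],[-0.99944924,0.02935763,0.01547073],[-0.01810123,-0.09156281,-0.99563477]])}
def proj(n,P):
    v,cx,cy,o,R=C[n];f=210/np.tan(np.radians(v/2));q=(np.atleast_2d(P)-o)@np.array(R)
    return np.c_[cx+f*q[:,0]/q[:,2],cy+f*q[:,1]/q[:,2]]
def fit(model,obs,p0):
    fun=lambda p:np.ravel([(proj(n,model(p,k))[0]-uv) for n,k,uv in obs])
    r=least_squares(fun,p0,x_scale=[10,10]+[.1]*(len(p0)-2),loss='soft_l1');return r.x,fun(r.x).reshape(-1,2).round(1).tolist()
def Rz(a):return np.array([[np.cos(a),-np.sin(a),0],[np.sin(a),np.cos(a),0],[0,0,1]])
E
python3 - <<'E'
from h import *
def box(p,k):
    if k[0]=='lid':
        a=p[3];r=170
        q=np.array([85-r*np.cos(a)+k[2]*np.sin(a),k[1],127.5+r*np.sin(a)+k[2]*np.cos(a)])
    else:q=np.array(k,float)
    return Rz(p[2])@q+[p[0],p[1],0]
T,S='top','side'
obs=[(T,(-85,110,127),(186,279.7)),(T,(-85,-110,127),(260.7,259.2)),(T,(85,-110,127),(245.5,203.2)),(T,(85,110,127),(172.5,223)),
(T,('lid',110,8),(146.5,200.2)),(T,('lid',-110,8),(232.8,177)),
(S,(-85,110,127),(392.6,273.2)),(S,(-85,-110,127),(342.5,213.5)),(S,(85,110,127),(330.6,300.3)),(S,(85,110,0),(326,328.3)),
(S,('lid',-110,0),(268,191.4)),(S,('lid',110,0),(315.4,262))]
print(fit(box,obs,[450,150,.25,1.7]))
def rack(p,k):return Rz(p[2])@np.array(k,float)+[p[0],p[1],0]
cap=(-.574*115,0,35+.819*115)
obs=[(T,(65,40,3),(332.6,233.4)),(T,(65,-40,3),(356.6,224.2)),(T,(-65,40,3),(348.8,271.8)),(T,cap,(365.8,265)),
(S,(65,40,3),(281.4+14,194.5)),(S,(65,-40,3),(281.4,180.5)),(S,(-65,40,3),(327.2,179.8)),(S,cap,(320.8,144.1))]
print(fit(rack,obs,[450,-150,.4]))
E
```

```text
(array([4.83976396e+02, 1.93694600e+02, 2.33131831e-01, 1.84695563e+00]), [[-1.2, 1.1], [-0.6, 1.4], [-0.4, -0.4], [-1.5, -0.3], [-1.0, -1.9], [-0.9, -1.8], [0.6, -1.4], [0.0, -2.6], [-0.6, -1.2], [-0.7, -0.1], [-0.3, -2.2], [1.3, -1.8]])
(array([ 4.53195351e+02, -2.11301006e+02,  3.55580621e-01]), [[-1.0, -0.1], [-1.6, -0.4], [-1.2, 0.1], [1.8, 5.4], [-1.1, -0.5], [-0.8, -0.4], [-0.6, -0.2], [1.7, -1.7]])
```

```bash
python3 - <<'E'
from h import *
T,S='top','side'
def rack(p,k):
    q=np.array(k,float)
    if k[2]==129.2: q=q+[p[3]*1000,0,0]
    return Rz(p[2])@q+[p[0],p[1],0]
cap=(-.574*115,0,129.2)
obs=[(T,(65,40,4),(332.6,233.4)),(T,(65,-40,4),(356.6,224.2)),(T,(-65,40,4),(348.8,271.8)),(T,cap,(365.8,265)),
(S,(65,40,4),(295.4,194.5)),(S,(65,-40,4),(281.4,180.5)),(S,(-65,40,4),(327.2,179.8)),(S,cap,(320.8,144.1))]
p,r=fit(rack,obs,[450,-150,.4,0]);print(p,r);print(rack(p,cap))
f=lambda P:np.ravel(proj(T,P)[0]-(365.8,265)).tolist()+np.ravel(proj(S,P)[0]-(320.8,144.1)).tolist()
s=least_squares(f,[400,-220,129]);print(s.x,s.fun)
print(Rz(p[2])@[0,1,0])
E
```

```text
[ 4.51490217e+02 -2.12418204e+02  3.50286086e-01  1.57938245e-02] [[-0.5, 0.3], [-1.0, 0.1], [-0.9, 0.6], [-0.1, 0.8], [-0.8, -1.0], [-0.3, -1.0], [-0.2, -0.7], [-1.8, -0.3]]
[ 404.32343966 -229.65071535  129.2       ]
[ 403.1045411  -228.85820735  128.710113  ] [-0.39017416  1.2063201  -1.41714948 -0.12325506]
[-0.34316654  0.93927458  0.        ]
```

```bash
cat > g.py <<'E'
import sys,numpy as np
from rig import ctrl
from scipy.spatial.transform import Rotation as Ro
def pose(yaw,tilt):
    "tool y = down tilted outward along heading yaw; jaws along yaw+90"
    h=np.array([np.cos(yaw),np.sin(yaw),0]);y=np.sin(tilt)*h-np.cos(tilt)*np.array([0,0,1]);z=np.array([-h[1],h[0],0]);return np.c_[np.cross(y,z),y,z]
def go(p,yaw,tilt):
    s=ctrl.sense();R=np.array(s['tcp_rot']);d=R.T@(np.array(p)-s['ee_pos'])/40
    w=Ro.from_matrix(R.T@pose(yaw,tilt)).as_rotvec()*18/np.pi
    print('shift',d.round(2),'turn',w.round(2),'mm',round(np.linalg.norm(d)*40),'deg',round(np.linalg.norm(w)*10))
    print(np.round(s['ee_pos'],1),'F',np.round(s['ft_force'],1),'q',np.round(s['joints'],2),'w',round(s['gripper_width'],1),'t',s['t'])
if __name__=='__main__': v=list(map(float,sys.argv[1:]));go(v[:3],v[3],v[4])
E
python3 g.py 360 -130 230 .35 .3; python3 g.py 387.4 -235.2 154 .35 .611
```

```text
shift [  9.51   0.04 -14.78] turn [ 0.51 -3.34 -1.67] mm 703 deg 38
[129.4 534.  230.6] F [-0.4 -0.1  0. ] q [ 1.2   0.33 -0.19  1.05 -0.    1.44] w 85.7 t 0.1
shift [ 10.8    1.94 -17.17] turn [ 1.04 -3.26 -3.4 ] mm 815 deg 48
[129.4 534.  230.6] F [-0.4 -0.1  0. ] q [ 1.2   0.33 -0.19  1.05 -0.    1.44] w 85.7 t 0.1
```

Emit:
servo_tool(plan=[0.65, 0, -1.0, 0, 0, 0, 85, 1.3, 0, -2.0, 0, -0.2, 0, 85, 1.95, 0, -3.0, 0, -0.4, 0, 85, 2.6, 0, -4.0, 0, -0.7, 0, 85, 3.2, 0, -5.0, 0, -1.0, 0, 85])

```text
t: 0.72
ee_pos: [206.8, 308.0, 230.6]
tcp_rot: [[0.998, -0.001, 0.061], [-0.061, -0.002, 0.998], [-0.0, -1.0, -0.002]]
ft_force: [0.6, -0.5, -0.5]
gripper_width: 85.2
```

```bash
python3 g.py 360 -130 230 .35 .3
```

```text
shift [  4.49   0.03 -10.69] turn [ 0.36 -2.34 -1.7 ] mm 464 deg 29
[206.8 308.  230.6] F [ 0.6 -0.5 -0.5] q [ 0.78 -0.01 -0.6   0.98 -0.    0.84] w 85.2 t 0.725
```

Emit:
servo_tool(plan=[0.55, 0, -1.3, 0, -0.3, 0, 85, 1.1, 0, -2.6, 0, -0.6, -0.2, 85, 1.65, 0, -3.9, 0, -0.9, -0.4, 85, 2.2, 0, -5.2, 0, -1.2, -0.6, 85, 2.75, 0, -6.5, 0, -1.5, -0.8, 85])

```text
t: 1.35
ee_pos: [300.9, 40.2, 231.3]
tcp_rot: [[0.969, 0.14, -0.201], [0.202, 0.008, 0.979], [0.139, -0.99, -0.021]]
ft_force: [0.5, 0.5, 0.7]
gripper_width: 85.6
```

```bash
python3 g.py 387.4 -235.2 154 .35 .611;python3 g.py 370 -190 220 .35 .611
```

```text
shift [ 0.44  2.16 -7.14] turn [ 0.42 -0.75 -2.7 ] mm 299 deg 28
[300.9  40.2 231.3] F [0.5 0.5 0.7] q [-0.14 -0.28 -0.83  0.88  0.03 -0.34] w 85.6 t 1.35
shift [ 0.47  0.48 -5.98] turn [ 0.42 -0.75 -2.7 ] mm 241 deg 28
[300.9  40.2 231.3] F [0.5 0.5 0.7] q [-0.14 -0.28 -0.83  0.88  0.03 -0.34] w 85.6 t 1.35
```

Emit:
servo_tool(plan=[0.1, 0.1, -1.2, 0.1, -0.15, -0.55, 85, 0.2, 0.2, -2.4, 0.2, -0.3, -1.1, 85, 0.3, 0.3, -3.6, 0.3, -0.45, -1.65, 85, 0.4, 0.4, -4.8, 0.4, -0.6, -2.2, 85, 0.47, 0.48, -6.0, 0.42, -0.75, -2.7, 85])

```text
t: 1.98
ee_pos: [369.7, -193.7, 220.0]
tcp_rot: [[0.768, 0.542, -0.34], [0.28, 0.194, 0.94], [0.576, -0.818, -0.003]]
ft_force: [1.0, -0.4, 0.8]
gripper_width: 85.0
```

```bash
python3 g.py 387.4 -235.2 154 .35 .611
```

```text
shift [-0.9   1.39 -1.12] turn [ 0.02 -0.    0.01] mm 80 deg 0
[ 369.7 -193.7  220. ] F [ 1.  -0.4  0.8] q [-1.12 -0.05 -0.83  0.71  0.61 -1.44] w 85.0 t 1.975
```

Emit:
servo_tool(plan=[-0.6, 0, -0.8, 0, 0, 0, 85, -0.9, 0.7, -1.12, 0, 0, 0, 85, -0.9, 1.39, -1.12, 0, 0, 0, 85, -0.9, 1.39, -1.12, 0, 0, 0, 85])

```text
t: 2.48
ee_pos: [386.9, -233.4, 152.4]
tcp_rot: [[0.769, 0.54, -0.341], [0.279, 0.197, 0.94], [0.575, -0.818, 0.001]]
ft_force: [0.7, -0.3, -0.0]
gripper_width: 84.9
```

```bash
python3 - <<'E'
from rig import ctrl
import cv2,numpy as np
k=[]
for n,(x,y,w,h) in {"side":(260,100,100,110),"top":(320,190,90,110)}.items():
    im=ctrl.camera(n)["image"][y:y+h,x:x+w];k.append(cv2.resize(np.clip(im*1.5,0,255).astype(np.uint8),None,fx=4,fy=4,interpolation=cv2.INTER_CUBIC))
cv2.imwrite("pics/g1.png",np.hstack(k))
E
python3 g.py 387.4 -235.2 154 .35 .611;python3 g.py 435.9 -217.4 80 .35 .611
```

```text
shift [-0.    0.   -0.01] turn [ 0.02 -0.    0.01] mm 1 deg 0
[ 387.2 -234.6  154.1] F [0.9 0.4 0.9] q [-1.12  0.14 -0.84  0.52  0.61 -1.45] w 85.0 t 2.575
shift [-0.01  2.26 -0.01] turn [ 0.02 -0.    0.01] mm 90 deg 0
[ 387.2 -234.6  154.1] F [0.9 0.4 0.9] q [-1.12  0.14 -0.84  0.52  0.61 -1.45] w 85.0 t 2.575
```

View pics/g1.png

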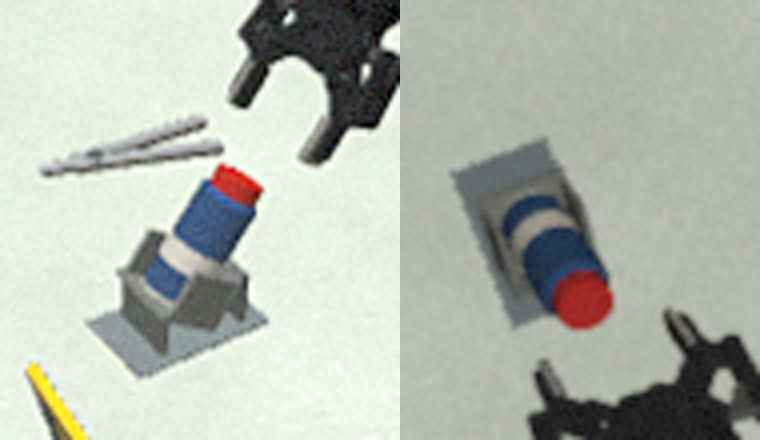

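The fingers straddle the can's axis: in the top half, the fingertip midpoint at (604,338) lies on the extended can axis. Next I advance along the axis and close.

Emit:
servo_tool(plan=[0, 0.8, 0, 0, 0, 0, 85, 0, 1.6, 0, 0, 0, 0, 85, 0, 2.0, 0, 0, 0, 0, 85, 0, 2.25, 0, 0, 0, 0, 85, 0, 2.25, 0, 0, 0, 0, 85])

```text
t: 3.2
ee_pos: [436.1, -217.2, 80.9]
tcp_rot: [[0.768, 0.542, -0.341], [0.28, 0.195, 0.94], [0.576, -0.818, -0.002]]
ft_force: [-0.7, 0.0, -0.0]
gripper_width: 85.1
```

Emit:
servo_tool(plan=[0, 0, 0, 0, 0, 0, 65, 0, 0, 0, 0, 0, 0, 55, 0, 0, 0, 0, 0, 0, 46, 0, 0, 0, 0, 0, 0, 40, 0, 0, 0, 0, 0, 0, 40], grip_force=40)

```text
t: 3.82
ee_pos: [436.3, -218.2, 81.7]
tcp_rot: [[0.768, 0.543, -0.341], [0.281, 0.193, 0.94], [0.576, -0.817, -0.004]]
ft_force: [-5.0, -2.0, 7.1]
gripper_width: 51.5
```

Emit:
servo_tool(plan=[0, -0.4, 0, 0, 0, 0, 40, 0, -0.9, 0, 0, 0, 0, 40, 0, -1.5, 0, 0, 0, 0, 40, 0, -2.1, 0, 0, 0, 0, 40, 0, -2.6, 0, 0, 0, 0, 40])

```text
t: 4.45
ee_pos: [378.9, -238.4, 167.2]
tcp_rot: [[0.769, 0.542, -0.34], [0.28, 0.193, 0.94], [0.575, -0.818, -0.004]]
ft_force: [0.3, -0.1, -3.0]
gripper_width: 51.2
```

```bash
python3 - <<'E'
from rig import ctrl
import cv2,numpy as np
k=[]
for n,(x,y,w,h) in {"side":(260,80,120,130),"top":(320,190,80,130)}.items():
    im=ctrl.camera(n)["image"][y:y+h,x:x+w];k.append(cv2.resize(np.clip(im*1.5,0,255).astype(np.uint8),None,fx=4,fy=4,interpolation=cv2.INTER_CUBIC))
cv2.imwrite("pics/g2.png",np.hstack(k))
E
python3 g.py 350 -90 250 .3 0
```

```text
shift [ 1.67 -1.37  3.76] turn [-0.05  0.26  3.51] mm 173 deg 35
[ 379.4 -239.6  167.8] F [-0.5 -0.2 -2.6] q [-1.15  0.12 -0.82  0.57  0.61 -1.48] w 50.9 t 4.55
```

View pics/g2.png

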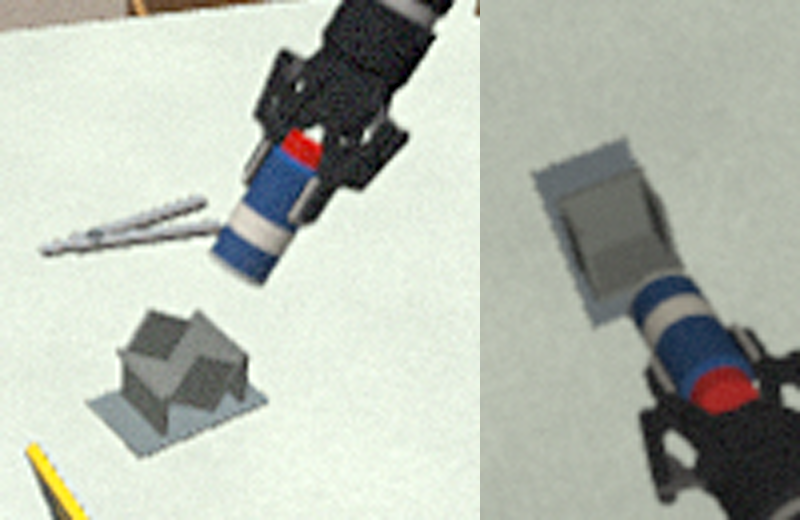

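The can is out of the rack and held straight along the tool axis. In the side crop it is at about (265,215) with the rack empty below. Next I lift and bring it upright.

Emit:
servo_tool(plan=[0.4, -0.5, 0.4, 0, 0, 0.5, 40, 0.75, -0.8, 1.2, 0, 0, 1.3, 40, 1.1, -1.1, 2.1, 0, 0, 2.1, 40, 1.4, -1.3, 3.0, 0, 0.15, 2.9, 40, 1.67, -1.37, 3.76, -0.05, 0.26, 3.5, 40])

```text
t: 5.18
ee_pos: [350.3, -88.3, 250.6]
tcp_rot: [[0.955, 0.002, -0.296], [0.296, -0.002, 0.955], [0.001, -1.0, -0.003]]
ft_force: [0.8, -0.4, -3.2]
gripper_width: 51.2
```

```bash
python3 g.py 469 190 250 .233 0; python3 g.py 360 40 250 .233 0
```

```text
shift [4.89 0.01 5.77] turn [0.01 0.39 0.01] mm 303 deg 4
[350.3 -88.3 250.6] F [ 0.8 -0.4 -3.2] q [-0.45 -0.05 -0.59  1.03 -0.   -0.75] w 51.2 t 5.175
shift [1.18 0.01 2.99] turn [0.01 0.39 0.01] mm 129 deg 4
[350.3 -88.3 250.6] F [ 0.8 -0.4 -3.2] q [-0.45 -0.05 -0.59  1.03 -0.   -0.75] w 51.2 t 5.175
```

Emit:
servo_tool(plan=[0.8, 0, 1.0, 0, 0.1, 0, 40, 1.9, 0, 2.3, 0, 0.2, 0, 40, 3.1, 0, 3.7, 0, 0.3, 0, 40, 4.2, 0, 5.0, 0, 0.39, 0, 40, 4.89, 0, 5.77, 0, 0.39, 0, 40])

```text
t: 5.8
ee_pos: [468.4, 191.5, 249.0]
tcp_rot: [[0.973, 0.001, -0.231], [0.231, -0.002, 0.973], [0.0, -1.0, -0.002]]
ft_force: [1.6, -1.2, -3.1]
gripper_width: 51.4
```

```bash
python3 - <<'E'
from rig import ctrl
import cv2,numpy as np
k=[]
for n,(x,y,w,h) in {"side":(260,160,140,170),"top":(140,170,130,170)}.items():
    im=ctrl.camera(n)["image"][y:y+h,x:x+w];k.append(cv2.resize(np.clip(im*1.5,0,255).astype(np.uint8),None,fx=2.9,fy=2.9,interpolation=cv2.INTER_CUBIC))
cv2.imwrite("pics/g3.png",np.hstack(k))
E
python3 g.py 469 190 66 .233 0
```

```text
shift [-0.06  4.56 -0.1 ] turn [-0.    0.03  0.01] mm 183 deg 0
[469.9 194.4 248.5] F [ 0.  -0.8 -3.2] q [ 0.25  0.24 -0.27  1.06  0.    0.01] w 51.3 t 5.9
```

View pics/g3.png

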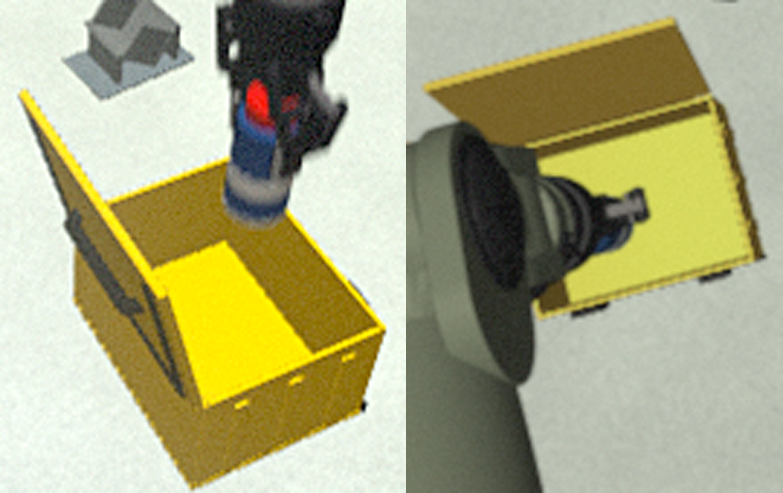

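Can held upright over the box opening: side crop has it at (255,190), above the floor. Next I lower it.

Emit:
servo_tool(plan=[-0.06, 0.8, -0.1, 0, 0, 0, 40, -0.06, 1.8, -0.1, 0, 0, 0, 40, -0.06, 2.8, -0.1, 0, 0, 0, 40, -0.06, 3.6, -0.1, 0, 0, 0, 40, -0.06, 4.1, -0.1, 0, 0, 0, 40])

```text
t: 6.52
ee_pos: [466.8, 189.5, 81.8]
tcp_rot: [[0.972, -0.002, -0.236], [0.236, 0.0, 0.972], [-0.002, -1.0, 0.001]]
ft_force: [-1.1, 0.1, -3.6]
gripper_width: 51.4
```

Emit:
servo_tool(plan=[0, 0.15, 0, 0, 0, 0, 40, 0, 0.25, 0, 0, 0, 0, 40, 0, 0.35, 0, 0, 0, 0, 40, 0, 0.4, 0, 0, 0, 0, 40])

```text
t: 7.02
ee_pos: [467.2, 189.6, 66.2]
tcp_rot: [[0.972, -0.001, -0.236], [0.236, 0.001, 0.972], [-0.0, -1.0, 0.001]]
ft_force: [-0.0, 0.3, -3.4]
gripper_width: 50.9
```

Emit:
servo_tool(plan=[0, 0.05, 0, 0, 0, 0, 40, 0, 0.1, 0, 0, 0, 0, 40, 0, 0.1, 0, 0, 0, 0, 40])

```text
t: 7.4
ee_pos: [467.2, 189.6, 62.2]
tcp_rot: [[0.972, -0.001, -0.236], [0.236, 0.001, 0.972], [-0.001, -1.0, 0.001]]
ft_force: [0.2, 0.1, -2.5]
gripper_width: 50.9
```

Emit:
servo_tool(plan=[0, 0.03, 0, 0, 0, 0, 40, 0, 0.06, 0, 0, 0, 0, 40, 0, 0.06, 0, 0, 0, 0, 40])

```text
t: 7.78
ee_pos: [467.5, 189.7, 60.2]
tcp_rot: [[0.972, -0.0, -0.236], [0.236, 0.001, 0.972], [0.0, -1.0, 0.001]]
ft_force: [-0.2, 0.1, 3.3]
gripper_width: 51.3
```

Floor contact felt (force went from -3.4 to +3.3 N at the expected height). Next I hold briefly, then release.

Emit:
servo_tool(plan=[0, 0, 0, 0, 0, 0, 40, 0, 0, 0, 0, 0, 0, 54, 0, 0, 0, 0, 0, 0, 62, 0, 0, 0, 0, 0, 0, 72, 0, 0, 0, 0, 0, 0, 82])

```text
t: 8.4
ee_pos: [467.5, 189.7, 60.2]
tcp_rot: [[0.972, 0.0, -0.236], [0.236, 0.001, 0.972], [0.0, -1.0, 0.001]]
ft_force: [-0.5, 0.2, 0.7]
gripper_width: 81.9
```

Emit:
servo_tool(plan=[0, 0, 0, 0, 0, 0, 82, 0, 0, 0, 0, 0, 0, 82, 0, -0.5, 0, 0, 0, 0, 82, 0, -1.2, 0, 0, 0, 0, 82, 0, -1.9, 0, 0, 0, 0, 82])

```text
t: 9.02
ee_pos: [467.3, 189.5, 136.9]
tcp_rot: [[0.972, -0.0, -0.236], [0.236, 0.001, 0.972], [-0.0, -1.0, 0.001]]
ft_force: [-0.1, 0.4, -0.0]
gripper_width: 82.0
```

Emit:
servo_tool(plan=[0, -1.0, 0, 0, 0, 0, 82, 0, -2.2, 0, 0, 0, 0, 82, 0, -3.5, 0, 0, 0, 0, 82, 0, -4.6, 0, 0, 0, 0, 82, 0, -5.2, 0, 0, 0, 0, 82])

```text
t: 9.65
ee_pos: [468.0, 189.6, 347.6]
tcp_rot: [[0.972, 0.003, -0.236], [0.236, 0.001, 0.972], [0.003, -1.0, 0.001]]
ft_force: [0.6, -0.3, -0.7]
gripper_width: 81.9
```

```bash
python3 - <<'E'
from rig import ctrl
import cv2,numpy as np
k=[]
for n,(x,y,w,h) in {"side":(240,160,160,180),"top":(130,130,140,180)}.items():
    im=ctrl.camera(n)["image"][y:y+h,x:x+w];k.append(cv2.resize(np.clip(im*1.5,0,255).astype(np.uint8),None,fx=2.6,fy=2.6,interpolation=cv2.INTER_CUBIC))
cv2.imwrite("pics/g4.png",np.hstack(k))
E
python3 g.py 480 190 380 .233 0
```

```text
shift [ 0.28 -0.8  -0.06] turn [-0.    0.03  0.03] mm 34 deg 0
[468.7 189.8 347.8] F [ 1.  -0.4 -0.8] q [ 0.24  0.19 -0.08  1.3   0.   -0.  ] w 82.0 t 9.75
```

View pics/g4.png

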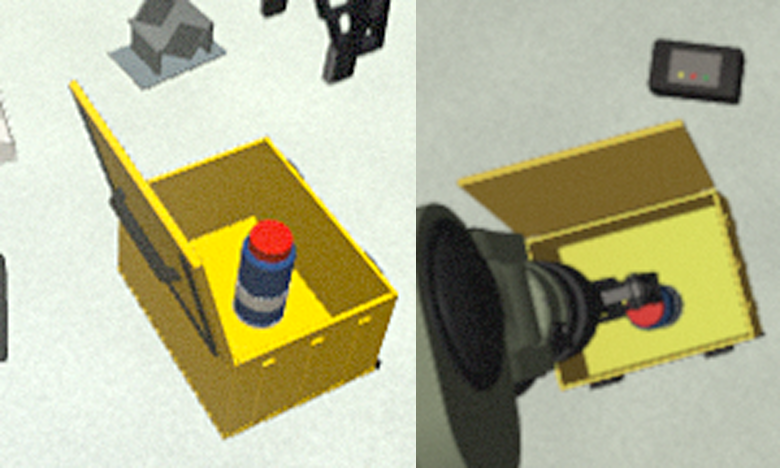

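The can stands upright inside, released (side crop cap (270,240), base (258,315)), and the lid is still open. Next I close the fingers and go over the lid to its far side.

```bash
python3 g.py 654 234 355 .233 0
```

```text
shift [ 4.76 -0.16 -0.02] turn [-0.    0.03  0.03] mm 191 deg 0
[468.7 189.8 347.8] F [ 1.  -0.4 -0.8] q [ 0.24  0.19 -0.08  1.3   0.   -0.  ] w 82.0 t 9.75
```

Emit:
servo_tool(plan=[0.8, -0.3, 0, 0, 0, 0, 60, 1.9, -0.3, 0, 0, 0, 0, 40, 3.1, -0.3, 0, 0, 0, 0, 20, 4.2, -0.3, 0, 0, 0, 0, 0, 4.76, -0.2, 0, 0, 0, 0, 0])

```text
t: 10.38
ee_pos: [655.2, 234.9, 353.8]
tcp_rot: [[0.972, 0.002, -0.236], [0.236, 0.001, 0.972], [0.003, -1.0, 0.001]]
ft_force: [0.3, 0.7, -0.1]
gripper_width: -0.0
```

```bash
python3 g.py 654 234 250 .233 0
```

```text
shift [-0.04  2.59 -0.02] turn [-0.    0.03  0.01] mm 104 deg 0
[655.2 234.9 353.8] F [ 0.3  0.7 -0.1] q [ 0.24  0.6   0.54  1.51  0.   -0.  ] w -0.0 t 10.375
```

Emit:
servo_tool(plan=[0, 0.9, 0, 0, 0, 0, 0, 0, 1.8, 0, 0, 0, 0, 0, 0, 2.4, 0, 0, 0, 0, 0, 0, 2.6, 0, 0, 0, 0, 0, 0, 2.6, 0, 0, 0, 0, 0])

```text
t: 11.0
ee_pos: [655.0, 235.0, 248.9]
tcp_rot: [[0.972, 0.001, -0.236], [0.236, 0.001, 0.972], [0.001, -1.0, 0.001]]
ft_force: [-0.3, 0.8, -0.1]
gripper_width: 0.3
```

Emit:
servo_tool(plan=[-0.4, 0, 0, 0, 0, 0, 0, -0.8, 0, 0, 0, 0, 0, 0, -1.1, -0.1, 0, 0, 0, 0, 0, -1.4, -0.2, 0, 0, 0, 0, 0, -1.7, -0.35, 0, 0, 0, 0, 0])

```text
t: 11.62
ee_pos: [588.5, 218.8, 263.5]
tcp_rot: [[0.972, 0.001, -0.236], [0.236, 0.001, 0.972], [0.002, -1.0, 0.001]]
ft_force: [1.3, 0.2, -0.9]
gripper_width: 0.0
```

```bash
cat > l.py <<'E'
from g import *
s=ctrl.sense();d=np.array(s['ee_pos'])-[484,193.7,0];c,n=np.cos(.233),np.sin(.233)
x,z=d[0]*c+d[1]*n,d[2];print('local',round(x,1),round(-d[0]*n+d[1]*c,1),round(z,1),'F',np.round(s['ft_force'],1),'t',s['t'])
for a in(1.57,1.4,1.2,1,.8,.6,.4,.2,.1,0,-.03):
    X,Z=85-140*np.cos(a)+8*np.sin(a)+11,127.5+140*np.sin(a)+8*np.cos(a);print(a,round((X-x)/40,2),round((z-Z)/40,2))
E
python3 l.py
```

```text
local 107.5 0.3 263.5 F [ 1.3  0.2 -0.9] t 11.625
1.57 -0.09 -0.1
1.4 -0.68 -0.08
1.2 -1.37 0.06
1 -2.01 0.35
0.8 -2.58 0.75
0.6 -3.06 1.26
0.4 -3.43 1.85
0.2 -3.68 2.51
0.1 -3.75 2.85
0 -3.79 3.2
-0.03 -3.79 3.3
```

Emit:
servo_tool(plan=[-0.4, -0.1, 0, 0, 0, 0, 0, -0.8, -0.05, 0, 0, 0, 0, 0, -1.2, 0.03, 0, 0, 0, 0, 0, -1.6, 0.16, 0, 0, 0, 0, 0, -2.01, 0.35, 0, 0, 0, 0, 0])

```text
t: 12.25
ee_pos: [510.2, 199.8, 250.3]
tcp_rot: [[0.972, 0.003, -0.236], [0.236, 0.002, 0.972], [0.004, -1.0, 0.001]]
ft_force: [1.4, 0.9, -1.2]
gripper_width: 0.1
```

```bash
python3 l.py
```

```text
local 26.9 -0.1 250.3 F [ 1.4  0.9 -1.2] t 12.25
1.57 1.92 -0.43
1.4 1.33 -0.41
1.2 0.64 -0.26
1 0.0 0.02
0.8 -0.57 0.42
0.6 -1.05 0.93
0.4 -1.42 1.52
0.2 -1.66 2.18
0.1 -1.74 2.52
0 -1.77 2.87
-0.03 -1.78 2.98
```

Emit:
servo_tool(plan=[-0.3, 0.2, 0, 0, 0, 0, 0, -0.57, 0.42, 0, 0, 0, 0, 0, -0.82, 0.67, 0, 0, 0, 0, 0, -1.05, 0.93, 0, 0, 0, 0, 0, -1.25, 1.22, 0, 0, 0, 0, 0])

```text
t: 12.88
ee_pos: [461.3, 188.0, 201.9]
tcp_rot: [[0.972, 0.004, -0.236], [0.236, 0.002, 0.972], [0.005, -1.0, 0.001]]
ft_force: [0.7, -0.2, 1.4]
gripper_width: 0.0
```

```bash
python3 - <<'E'
from rig import ctrl
import cv2,numpy as np
k=[]
for n,(x,y,w,h) in {"side":(240,160,160,180),"top":(130,130,140,180)}.items():
    im=ctrl.camera(n)["image"][y:y+h,x:x+w];k.append(cv2.resize(np.clip(im*1.5,0,255).astype(np.uint8),None,fx=2.6,fy=2.6,interpolation=cv2.INTER_CUBIC))
cv2.imwrite("pics/g5.png",np.hstack(k))
E
python3 l.py
```

```text
local -24.7 -0.3 200.9 F [0.1 0.3 0.4] t 12.975
1.57 3.22 -1.67
1.4 2.62 -1.65
1.2 1.94 -1.5
1 1.3 -1.22
0.8 0.72 -0.82
0.6 0.24 -0.31
0.4 -0.13 0.29
0.2 -0.37 0.94
0.1 -0.44 1.29
0 -0.48 1.63
-0.03 -0.49 1.74
```

View pics/g5.png

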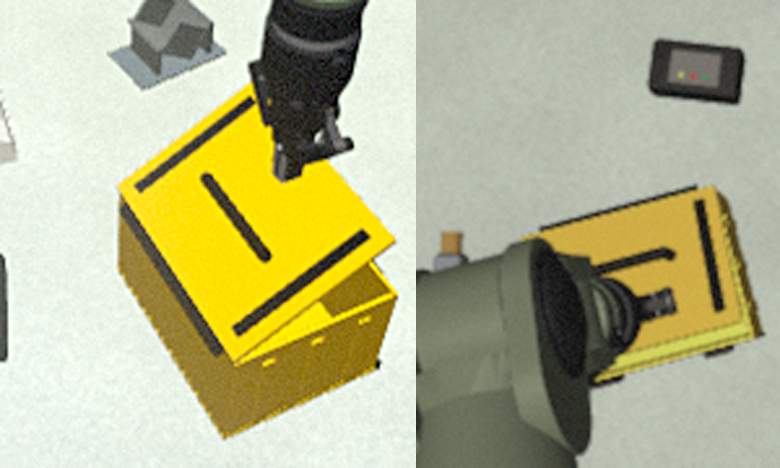

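The lid follows the finger and is partly shut, with the tip near its free edge at (288,178). Next I press it down the rest of the way.

Emit:
servo_tool(plan=[-0.13, 0.29, 0, 0, 0, 0, 0, -0.26, 0.6, 0, 0, 0, 0, 0, -0.37, 0.94, 0, 0, 0, 0, 0, -0.44, 1.27, 0, 0, 0, 0, 0, -0.47, 1.5, 0, 0, 0, 0, 0])

```text
t: 13.6
ee_pos: [441.1, 183.2, 139.7]
tcp_rot: [[0.972, -0.0, -0.236], [0.236, 0.001, 0.972], [0.0, -1.0, 0.001]]
ft_force: [0.6, -1.2, 0.8]
gripper_width: -0.3
```

Emit:
servo_tool(plan=[0, 0.05, 0, 0, 0, 0, 0, 0, 0.1, 0, 0, 0, 0, 0, 0, 0.14, 0, 0, 0, 0, 0, 0, 0.14, 0, 0, 0, 0, 0])

```text
t: 14.1
ee_pos: [441.0, 183.2, 135.4]
tcp_rot: [[0.972, 0.0, -0.236], [0.236, 0.001, 0.972], [0.0, -1.0, 0.001]]
ft_force: [-5.2, -0.9, 12.4]
gripper_width: -0.1
```

```bash
python3 l.py
```

```text
local -44.3 -0.3 135.4 F [-5.2 -0.9 12.4] t 14.1
1.57 3.7 -3.3
1.4 3.11 -3.29
1.2 2.42 -3.14
1 1.78 -2.86
0.8 1.21 -2.45
0.6 0.73 -1.94
0.4 0.36 -1.35
0.2 0.12 -0.69
0.1 0.04 -0.35
0 0.01 -0.0
-0.03 0.0 0.1
```

The firm stop at z = 135.4 mm (12 N) matches the shut lid's outer face at 135.5. Next I retreat and check.

Emit:
servo_tool(plan=[0, 0.02, 0, 0, 0, 0, 0, 0, 0.02, 0, 0, 0, 0, 0, 0, -0.6, 0, 0, 0, 0, 0, 0, -1.8, 0, 0, 0, 0, 0, 0, -3.2, 0, 0, 0, 0, 0])

```text
t: 14.72
ee_pos: [440.6, 183.0, 264.4]
tcp_rot: [[0.972, -0.001, -0.236], [0.236, 0.001, 0.972], [-0.001, -1.0, 0.001]]
ft_force: [0.7, -0.4, 0.6]
gripper_width: -0.0
```

Emit:
servo_tool(plan=[-0.5, -1, -1, 0, 0, 0, 0, -1.2, -1, -2.2, 0, 0, 0, 0, -1.8, -1, -3.4, 0, 0, 0, 0, -2, -1, -4, 0, 0, 0, 0, -2, -1, -4, 0, 0, 0, 0])

```text
t: 15.35
ee_pos: [400.9, 7.3, 304.7]
tcp_rot: [[0.973, 0.0, -0.233], [0.233, 0.001, 0.973], [0.0, -1.0, 0.0]]
ft_force: [0.3, -0.2, -0.4]
gripper_width: 0.1
```

```bash
python3 - <<'E'
from rig import ctrl
import cv2,numpy as np
k=[]
for n,(x,y,w,h) in {"side":(200,130,200,260),"top":(130,130,190,200)}.items():
    im=ctrl.camera(n)["image"][y:y+h,x:x+w];k.append(cv2.resize(np.clip(im*1.5,0,255).astype(np.uint8),(400,int(400*h/w)),interpolation=cv2.INTER_CUBIC)[:420])
k=[cv2.copyMakeBorder(i,0,420-len(i),0,0,0) for i in k]
cv2.imwrite("pics/g6.png",np.hstack(k))
E
python3 l.py|head -1
```

```text
local -123.5 -160.7 304.5 F [-0.3  0.6  0.1] t 15.45
```

View pics/g6.png

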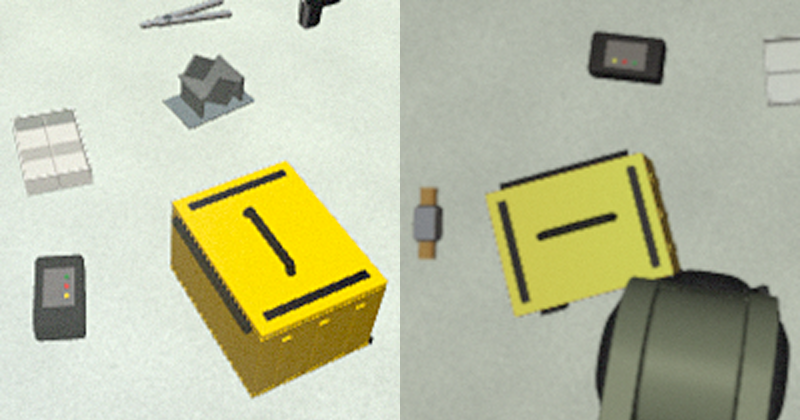

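The lid lies flat on the rim (side crop corners (172,205), (287,163), (385,280) and (262,335)), the bystanders are in place, and the arm is clear.

```bash
python3 -c "
from rig import ctrl
print(ctrl.hand_in())"
```

```text
the job is handed in; nothing more can be done
None
```

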